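Fit a board in the controller and hold its recessed reset

TASK

Take the tall circuit board off its sloping easel, stand it on its long edge in the empty slot of the controller's card bay, fully down, and let go of it. Then take the slim stylus from the wooden tool block, reach its steel point through the round hole in the controller's metal panel and push the recessed reset button fully down; finish while still gripping the stylus and holding the button down. Do not press reset before the board is in, do not press the raised power button, and leave the two short boards, the stubby driver, the spool and the jar where they are.

Things in the scene. Friction and masses are not known exactly. Their poses are not given: they have to be found in the camera images.
- board_mid (a point): Centre of the tall green board, a rigid slab 6 mm thick (its x axis), 100 mm long (y), 100 mm high (z), 120 g. At the start it leans on the easel, top edge toward the robot, its z axis 0.42 rad off vertical. It comes off by pulling it 20 mm or more along its own z axis.
- easel (a point): Point on the fixed grey easel (base 100 x 100 mm) where the middle of the board's bottom edge rests, 26 mm above the table; y along the board's long edge, z vertical. Its back rest covers the board's robot side up to 55 mm from the bottom edge and a lip the other side up to 11 mm; the upper 45 mm are free on both sides.
- free_slot (a point): Empty slot of the card bay (any of three, 36 mm apart in x): middle of its floor, 14 mm above the table; y along the slot, x across, z up. 9 mm wide between black guides at its ends, 24 mm high from here, then flared to 16 mm wide at 32 mm; 112 mm long between end walls 28 mm high. A board fully down has its centre 50 mm above this point.
- short_board_a (a point): Top middle of a short circuit board (6 x 100 x 45 mm high) standing in another slot of the bay, 57 mm above the table. Loose; leave it.
- short_board_b (a point): Top middle of the second short circuit board, the same as the first. Loose; leave it.
- stylus_mid (a point): Middle of the stylus's black handle (14 mm diameter, 70 mm long). Below it a steel shank, 6 mm diameter, 45 mm long; the point is 80 mm below here, z axis up from point to handle. 40 g. It stands upright, point down, in either hole of the tool block, handle end on the block's top; lifting it 45 mm straight up frees it.
- tool_block (a point): Top centre of the fixed wooden tool block, 120 mm (its x) by 60 mm (its y), 50 mm high; its two holes of 9 mm lie 30 mm either side along x.
- driver (a point): Top of the stubby driver in the block's other hole: handle 26 mm in diameter, 45 mm high, top 95 mm above the table. Leave it.
- reset_hole (a point): Centre of the 14 mm round hole, at the top of the controller's level metal panel (4 mm thick, 55 mm above the table). x, y: axes of the controller, a fixed box 150 mm (x) by 260 mm (y), centre at -20, +78 mm from here; card bay in its +y half. The black reset button (17 mm diameter) is straight below, top 17 mm below here, 23 mm when fully down.
- reset_button (a joint): Travel of the recessed reset button in m: 0 up, 0.006 fully down. A spring: it starts to move at about 1.5 N, and is fully down at about 5 N; springs back when let go.
- power_button (a joint): Travel of the raised black power button (22 mm in diameter, standing 6 mm above the panel, at -65 mm along x and +43 mm along y from the reset hole): 0 up, 0.004 down. Leave it.
- spool (a point): Top centre of the solder spool, 48 mm in diameter, 34 mm high, loose on the table between robot and controller. Leave it.
- flux_jar (a point): Top centre of a small glass jar, 44 mm in diameter, 50 mm high, loose on the table beyond the controller. Leave it.
Mind the look-alikes: they are no part of the job. Leave any purple or red look-alike of the part that bears board_mid alone.

How it is judged:
By the outcome, as a careful person would: the job done as asked, in the order asked, and still so for the second after the job is handed in, while the arm keeps its last pose, push and grip.
It also fails if it takes over 64 s, if anything falls off the work surface, if the arm or the gripper's body presses on something with over 40 N, if the wrist force passes 120 N, or if a joint passes its speed limit or range.

ROBOT

A 6-joint arm with a two-finger parallel gripper is mounted at the origin on the work surface. World frame = base frame: x ahead of the robot, y to its left, z up, the work surface at z = 0. Lengths are in m, angles in degrees, forces in N, time in s.
With the tool pointing down it reaches from about 0.4 to 0.825 m from the base axis. Payload 7 kg.
Tool frame: the origin (TCP) lies on the centre line of the jaws, within the pads' length; the fingertips stand 8 mm ahead of it and the grasp point (between the pads) lies 11 mm behind it; z points along the fingers, y is the line along which they close (so a half turn about z gives the same grasp; the last joint's range is limited). The gripper opens to 88 mm and grips with 3 to 60 N. Pads are 19 mm wide; open, the fingers measure 130 mm over their backs; the gripper's body (78 mm by 193 mm) begins 47 mm behind the grasp point.
Start: joints at [93.341, 20.546, 0.682, 0, -70.136, -16.507], TCP at [0.154, 0.657, 0.235] pointing down, gripper open.
Joint ranges: [-176.03, 176.03], [-82.01, 121.73], [-58.28, 71.71], [-173.87, 95.51], [-174.79, -0.11], [-173.66, 173.66]. Speed limits (degrees/s): [136.94, 136.94, 172.46, 180, 180, 180].

INTERFACE

Orientations are given as [roll, pitch, yaw] about the fixed x, y, z axes, in that order (R = Rz(yaw) Ry(pitch) Rx(roll)).
In Python, from plant import telemetry, viewer, close_job, models gives the robot as it stands.
- The arm moves only by the shell command python3 -m handwheel 'ROWS' [FORCE]. ROWS is JSON, a list of rows, each an object with "grip": the closure, from -1 (fully open) to 1 (shut); "travel": the shift along the tool's x, y, z as a fraction of full scale, a list of three; "spin": the turn about the tool's z as a fraction of full scale. A call has 1 to 8 rows; each row shifts and turns the commanded pose from where the row before left it, along the tool's axes as they then stand; what a row does not reach is not made up. Full scale, the value 1, is 0.025 m for a shift and 5 degrees for a turn. A row lasts 1/8 s, in which the tool goes at most 62.5 mm and 10.7 degrees, less where a joint would pass 70% of its speed; a pose out of reach is approached as far as the arm can. A call with a number of a shift or a turn outside -1 to 1 is refused whole. A call with a gripper value outside its range is refused whole. The fingers move at their own pace and stop on an object; FORCE is the grip in N (left out, the last holds). Time passes only in rows, so rows that do not move let the fingers close. It gives the time, the measured TCP pose, the force, the opening and the grip force at its end, in the units of the state.
- telemetry.get_state(): the state, without advancing time (a new reading comes with each control period).
- viewer.capture(name): name is "scene" or "side" or "wrist"; returns the picture (420x560x3 uint8, red, green, blue); there is no depth.
- viewer.calibration(name): a dict with "fx", "fy", "cx", "cy" (pixels), "T" (4x4, takes a point from camera to world coordinates); the wrist camera has in their place "T_tool_cam" (4x4, takes a point from camera to tool coordinates, whose origin is the TCP and whose axes are the flange's). Camera axes: x right, y down, z forward; pixel columns grow to the right and rows downward; lengths in m; the calibration is good to about 2 mm. A picture is of the moment at which its call begins: read the wrist's pose just before it. calibration takes no time and is no camera call.
- close_job(): hands the job in; it is judged then, once.
Trained networks look in the newest picture that a camera, given by its name, has taken for a name from the list of things; names that differ only in an ending like _2 or _b are one class to them, and where a whole thing is asked for, a point or a joint stands for the part that bears it (a point fixed in the world has none). Each returns a list of dicts, best first, with "p" (0 to 1); they miss things now and then, are a little off and sometimes report something else, mostly with a low value. They report only what shows in the picture. A call takes as long as a camera call. They do not tell look-alikes from the thing itself.
- models.find_in(camera, thing): "position" ([column, row] in pixels, amid what is visible of it).
The state is a dict: "time_s": time; "joints": joint angles; "qd": joint speeds; "joint_torque": joint torques, N m; "tcp_pos": TCP position; "eef_rot": TCP orientation; "contact_force": force on the tool from outside, world axes, zero at the start; "moment": the same for the moment, N m; "gripper_width": finger opening in m; "gripper_force": force on a finger pad.
Only numpy, scipy, OpenCV 4.12 (cv2) and the standard library are available. Lean on these libraries where they do the work, as an engineer would, in place of code of your own. Each camera call takes 0.05 s, during which the arm holds its last target. There are 200 camera calls.

## Working session

There is one attempt and no reset: what is moved stays moved. The work goes in short steps, Python scripts to look and compute and a shell command to move; the robot and the scene stay as the last step left them, time stands still between calls to the robot, and variables do not carry over. Pictures are saved under pics/ and viewed, at most 10 in all, crops included, and the job is handed in when it is done.

```bash
ls; mkdir -p pics; cat > h.py <<'E'
import numpy as np,cv2
from scipy.spatial.transform import Rotation as R
from plant import telemetry, viewer, models
def st(): return telemetry.get_state()
def toolT(s=None):
    s=s or st(); T=np.eye(4); T[:3,:3]=R.from_euler('xyz',s['eef_rot'],degrees=True).as_matrix(); T[:3,3]=s['tcp_pos']; return T
def cap(n,fn=None):
    T=toolT(); im=viewer.capture(n); c=viewer.calibration(n)
    c['W']=T@np.array(c['T_tool_cam']) if n=='wrist' else np.array(c['T'])
    if fn: cv2.imwrite('pics/'+fn,im[:,:,::-1])
    return im,c
def ray(c,px):
    d=c['W'][:3,:3]@np.array([(px[0]-c['cx'])/c['fx'],(px[1]-c['cy'])/c['fy'],1]); return c['W'][:3,3],d
def atz(c,px,z):
    o,d=ray(c,px); return o+d*(z-o[2])/d[2]
def proj(c,p):
    q=np.linalg.inv(c['W'])@np.append(p,1); return np.array([c['fx']*q[0]/q[2]+c['cx'],c['fy']*q[1]/q[2]+c['cy']])
E
python3 - <<'E'
from h import *
np.set_printoptions(precision=3,suppress=True)
s=st();print(s['time_s'],s['tcp_pos'],s['eef_rot'],s['gripper_width'])
Z=dict(board_mid=.07,easel=.026,free_slot=.014,short_board_a=.057,stylus_mid=.085,tool_block=.05,driver=.095,reset_hole=.055,spool=.034,flux_jar=.05,power_button=.061)
for n in ['scene','side','wrist']:
    im,c=cap(n,n+'0.png'); print(n,c['W'][:3,3],c['fx'])
    if n=='wrist':continue
    for t,z in Z.items():
        for d in models.find_in(n,t)[:3]: print(t,np.round(d['position']),round(d['p'],2),atz(c,d['position'],z))
E
```

```text
pics
0.0 [0.154 0.657 0.234] [179.905  -0.008 -13.172] 0.08713637013462082
scene [1.174 0.43  0.947] 507.7586029084408
board_mid [344. 233.] 0.92 [0.537 0.21  0.07 ]
board_mid [390. 205.] 0.88 [0.411 0.264 0.07 ]
board_mid [294. 303.] 0.67 [0.74  0.207 0.07 ]
easel [331. 265.] 0.75 [0.597 0.215 0.026]
free_slot [227. 209.] 0.53 [ 0.58  -0.073  0.014]
short_board_a [209. 217.] 0.65 [ 0.649 -0.068  0.057]
short_board_a [219. 209.] 0.62 [ 0.617 -0.065  0.057]
stylus_mid [414. 262.] 0.61 [0.537 0.369 0.085]
driver [419. 242.] 0.68 [0.492 0.361 0.095]
reset_hole [194. 198.] 0.63 [ 0.62  -0.133  0.055]
spool [306. 169.] 0.93 [0.382 0.032 0.034]
flux_jar [234. 280.] 0.79 [0.749 0.069 0.05 ]
power_button [201. 171.] 0.46 [ 0.547 -0.166  0.061]
side [0.086 0.667 0.852] 494.2122016733223
board_mid [112. 323.] 0.88 [0.641 0.492 0.07 ]
board_mid [257. 252.] 0.72 [0.548 0.199 0.07 ]
board_mid [207. 234.] 0.67 [0.664 0.229 0.07 ]
free_slot [321. 198.] 0.61 [ 0.573 -0.062  0.014]
short_board_a [305. 172.] 0.59 [ 0.634 -0.075  0.057]
stylus_mid [198. 304.] 0.54 [0.541 0.368 0.085]
stylus_mid [226. 324.] 0.42 [0.472 0.367 0.085]
tool_block [213. 333.] 0.73 [0.494 0.381 0.05 ]
driver [224. 327.] 0.52 [0.466 0.378 0.095]
driver [214. 331.] 0.33 [0.473 0.395 0.095]
reset_hole [337. 172.] 0.65 [ 0.573 -0.125  0.055]
reset_hole [315. 181.] 0.26 [ 0.596 -0.064  0.055]
spool [373. 262.] 0.68 [0.362 0.044 0.034]
flux_jar [241. 188.] 0.57 [0.722 0.062 0.05 ]
wrist [0.224 0.641 0.385] 358.0852950791171
```

```bash
python3 - <<'E'
import cv2
a=cv2.imread('pics/scene0.png')[120:360,140:480];b=cv2.imread('pics/side0.png')[120:380,60:420]
a=cv2.resize(a,(800,565),interpolation=cv2.INTER_CUBIC);b=cv2.resize(b,(800,578),interpolation=cv2.INTER_CUBIC)
cv2.imwrite('pics/a1.png',a);cv2.imwrite('pics/b1.png',b)
E
```

```text
(no output)
```

View pics/a1.png

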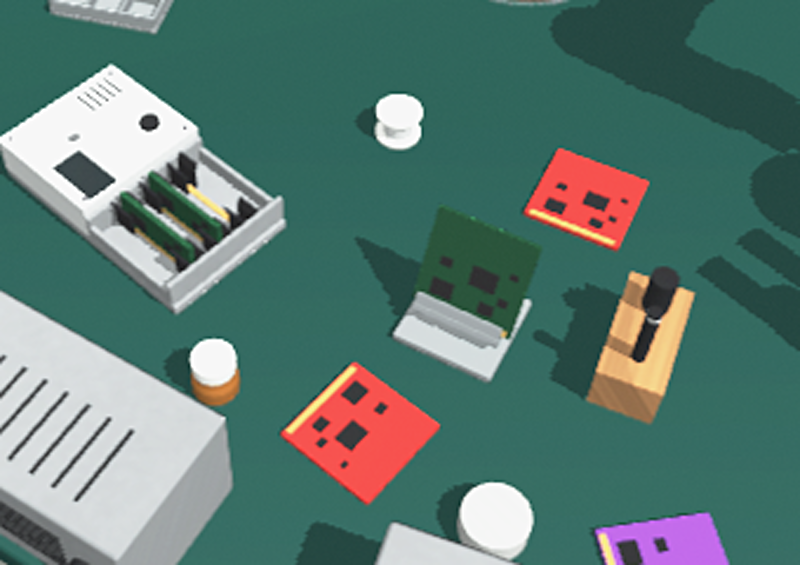

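View pics/b1.png

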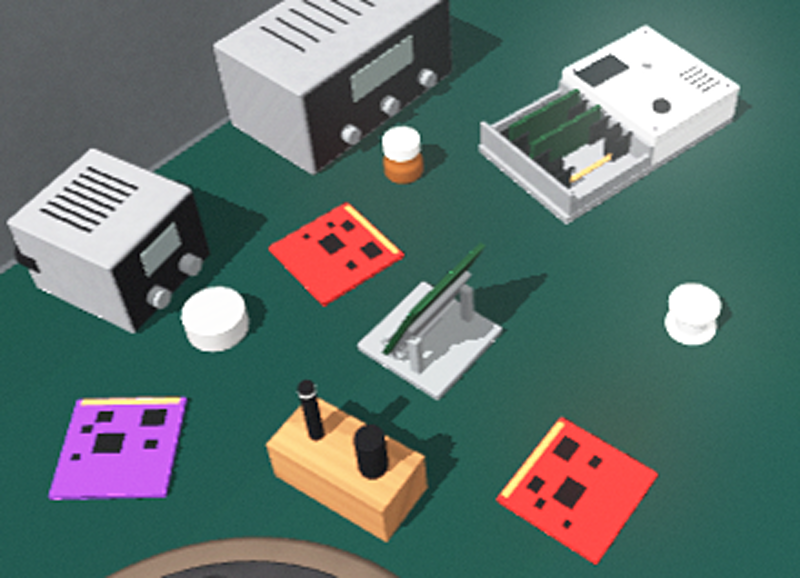

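The pictures show the green board on the easel at about scene (344,235), with its top corners at about (328,208) and (370,224). The free slot is the bay's robot-side one, where the bare yellow strip shows. The stylus is at scene (415,263) and side (200,305), and the driver is beside it. The red and purple boards are the look-alikes.

```bash
python3 - <<'E'
from h import *
np.set_printoptions(precision=3,suppress=True)
C={n:viewer.calibration(n) for n in('scene','side')}
for c in C.values(): c['W']=np.array(c['T'])
s=lambda x,y:(140+x*.425,120+y*.425); d=lambda x,y:(60+x*.45,120+y*.45)
for lab,n,p,z in [('reset','scene',s(73,137),.055),('reset','side',d(647,66),.055),('pow','scene',s(149,122),.061),('pow','side',d(662,105),.061),
 ('topL','scene',s(442,207),.117),('topR','scene',s(540,245),.117),('topnear','side',d(482,247),.117),
 ('driver','scene',s(665,272),.095),('driver','side',d(369,431),.095),('sty','scene',s(647,337),.085),('sty','side',d(311,412),.085)]:
    print(lab,n,atz(C[n],p,z))
a=atz(C['scene'],s(442,207),.117);b=atz(C['scene'],s(540,245),.117);e=b-a;print(np.degrees(np.arctan2(e[1],e[0])),np.linalg.norm(e))
for q in(atz(C['scene'],s(149,122),.061)-atz(C['scene'],s(73,137),.055),atz(C['side'],d(662,105),.061)-atz(C['side'],d(647,66),.055)):
    print('ctrl yaw',np.degrees(np.arctan2(q[1],q[0])-np.arctan2(43,-65)),np.linalg.norm(q[:2]))
E
```

```text
reset scene [ 0.599 -0.218  0.055]
reset side [ 0.596 -0.22   0.055]
pow scene [ 0.546 -0.161  0.061]
pow side [ 0.541 -0.166  0.061]
topL scene [0.53  0.164 0.117]
topR scene [0.522 0.258 0.117]
topnear side [0.526 0.161 0.117]
driver scene [0.473 0.361 0.095]
driver side [0.481 0.356 0.095]
sty scene [0.54  0.373 0.085]
sty side [0.536 0.369 0.085]
94.5896158842579 0.09429558475274695
ctrl yaw -13.008780489470283 0.07770868234418463
ctrl yaw -10.763994623457528 0.07747185313629179
```

```bash
r='{"grip":-1,"travel":[0.98,0.74,0],"spin":0}'; echo; 
python3 -m handwheel '[{"grip":-1,"travel":[0.98,0.74,0],"spin":0},{"grip":-1,"travel":[0.98,0.74,0],"spin":0},{"grip":-1,"travel":[0.98,0.74,0],"spin":0},{"grip":-1,"travel":[0.98,0.74,0],"spin":0},{"grip":-1,"travel":[0.98,0.74,0],"spin":0},{"grip":-1,"travel":[0.98,0.74,0],"spin":0},{"grip":-1,"travel":[0.98,0.74,0],"spin":0},{"grip":-1,"travel":[0.98,0.74,0],"spin":0}]' 10
python3 -m handwheel '[{"grip":-1,"travel":[0.98,0.74,0],"spin":0},{"grip":-1,"travel":[0.98,0.74,0],"spin":0},{"grip":-1,"travel":[0.98,0.74,0],"spin":0},{"grip":-1,"travel":[0.98,0.74,0],"spin":0},{"grip":-1,"travel":[0.98,0.74,0],"spin":0},{"grip":-1,"travel":[0.98,0.74,0],"spin":0},{"grip":-1,"travel":[0.98,0.74,0],"spin":0},{"grip":-1,"travel":[0.98,0.74,0],"spin":0}]'
python3 -m handwheel '[{"grip":-1,"travel":[0.98,0.74,0],"spin":0},{"grip":-1,"travel":[0.98,0.74,0],"spin":0},{"grip":-1,"travel":[0.98,0.74,0],"spin":0},{"grip":-1,"travel":[0,0,0],"spin":1},{"grip":-1,"travel":[0,0,0],"spin":1},{"grip":-1,"travel":[0,0,0],"spin":1},{"grip":-1,"travel":[0,0,0],"spin":1},{"grip":-1,"travel":[0,0,0],"spin":1}]'
python3 -m handwheel '[{"grip":-1,"travel":[0,0,0],"spin":1},{"grip":-1,"travel":[0,0,0],"spin":1},{"grip":-1,"travel":[0,0,0],"spin":1},{"grip":-1,"travel":[0,0,0],"spin":1},{"grip":-1,"travel":[0,0,0],"spin":1},{"grip":-1,"travel":[0,0,0],"spin":1},{"grip":-1,"travel":[0,0,0],"spin":1},{"grip":-1,"travel":[0,0,0],"spin":1}]'
python3 -m handwheel '[{"grip":-1,"travel":[0,0,0],"spin":1},{"grip":-1,"travel":[0,0,0],"spin":0.4},{"grip":-1,"travel":[0,0,0],"spin":0}]'
python3 - <<'E'
from h import *
print(st()['joints'])
im,c=cap('wrist','w1.png'); print(proj(c,[.526,.211,.117]))
for d in models.find_in('wrist','board_mid'): print(d)
E
```

```text
time_s: 2.25
tcp_pos: [0.312, 0.4669, 0.2348]
eef_rot: [-180.0, -0.0, -13.2]
contact_force: [0.7, -0.2, -1.3]
gripper_width: 0.0877
gripper_force: 0.0
time_s: 3.25
tcp_pos: [0.4688, 0.278, 0.2348]
eef_rot: [-180.0, -0.0, -13.2]
contact_force: [0.3, 0.2, -0.4]
gripper_width: 0.0875
gripper_force: 0.0
time_s: 4.25
tcp_pos: [0.5269, 0.208, 0.2347]
eef_rot: [-180.0, -0.0, -38.4]
contact_force: [0.0, 0.6, 0.2]
gripper_width: 0.0875
gripper_force: 0.0
time_s: 5.25
tcp_pos: [0.5269, 0.208, 0.2347]
eef_rot: [-180.0, 0.0, -78.4]
contact_force: [0.6, -0.9, 0.3]
gripper_width: 0.0879
gripper_force: 0.0
time_s: 5.62
tcp_pos: [0.527, 0.2085, 0.2347]
eef_rot: [-180.0, 0.0, -85.1]
contact_force: [0.7, 0.5, 0.2]
gripper_width: 0.0879
gripper_force: 0.0
[ 4.13645748e+01  1.03876264e+01 -1.32427230e+01 -2.09935720e-03
 -6.63572462e+01 -3.64956962e+01]
[282.96676041 210.47309892]
{'position': [113.3, 141.7], 'p': 0.89}
{'position': [439.3, 220.5], 'p': 0.7}
{'position': [158.8, 352.9], 'p': 0.69}
{'position': [264.3, 190.0], 'p': 0.64}
```

View pics/w1.png

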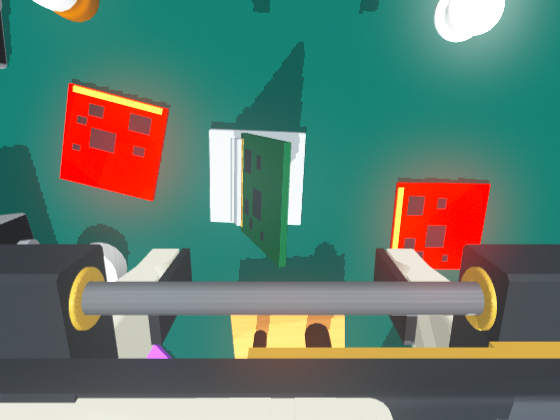

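The wrist view shows the board's top edge as a strip from about (286,142) to (282,265). The easel's base and lip lie to its left, which is world +x.

```bash
python3 - <<'E'
from h import *
np.set_printoptions(precision=4,suppress=True)
c=viewer.calibration('wrist');c['W']=toolT()@np.array(c['T_tool_cam'])
im=cv2.imread('pics/w1.png')
hsv=cv2.cvtColor(im,cv2.COLOR_BGR2HSV)
for y in (150,170,200,230,255):print(y,[tuple(im[y,x]) for x in range(268,296,2)])
a=atz(c,(286,142),.117);b=atz(c,(282,265),.117);e=b-a
print(a,b,(a+b)/2,np.linalg.norm(e),np.degrees(np.arctan2(e[1],e[0])))
E
```

```text
150 [(np.uint8(78), np.uint8(103), np.uint8(51)), (np.uint8(77), np.uint8(103), np.uint8(49)), (np.uint8(76), np.uint8(102), np.uint8(48)), (np.uint8(76), np.uint8(102), np.uint8(49)), (np.uint8(76), np.uint8(102), np.uint8(49)), (np.uint8(77), np.uint8(103), np.uint8(48)), (np.uint8(75), np.uint8(102), np.uint8(48)), (np.uint8(76), np.uint8(101), np.uint8(48)), (np.uint8(90), np.uint8(139), np.uint8(47)), (np.uint8(90), np.uint8(138), np.uint8(46)), (np.uint8(91), np.uint8(138), np.uint8(47)), (np.uint8(114), np.uint8(151), np.uint8(83)), (np.uint8(207), np.uint8(202), np.uint8(190)), (np.uint8(207), np.uint8(202), np.uint8(191))]
170 [(np.uint8(80), np.uint8(105), np.uint8(55)), (np.uint8(81), np.uint8(105), np.uint8(54)), (np.uint8(80), np.uint8(106), np.uint8(53)), (np.uint8(79), np.uint8(105), np.uint8(53)), (np.uint8(80), np.uint8(105), np.uint8(54)), (np.uint8(78), np.uint8(103), np.uint8(51)), (np.uint8(79), np.uint8(104), np.uint8(52)), (np.uint8(80), np.uint8(108), np.uint8(51)), (np.uint8(93), np.uint8(139), np.uint8(52)), (np.uint8(92), np.uint8(140), np.uint8(51)), (np.u
[... 1503 characters left out ...]
t8(44)), (np.uint8(69), np.uint8(98), np.uint8(43)), (np.uint8(68), np.uint8(98), np.uint8(42)), (np.uint8(68), np.uint8(98), np.uint8(44)), (np.uint8(69), np.uint8(99), np.uint8(43)), (np.uint8(70), np.uint8(101), np.uint8(43)), (np.uint8(85), np.uint8(135), np.uint8(45)), (np.uint8(86), np.uint8(136), np.uint8(44)), (np.uint8(86), np.uint8(137), np.uint8(44)), (np.uint8(103), np.uint8(119), np.uint8(39)), (np.uint8(117), np.uint8(131), np.uint8(39)), (np.uint8(118), np.uint8(131), np.uint8(38)), (np.uint8(117), np.uint8(131), np.uint8(42)), (np.uint8(110), np.uint8(122), np.uint8(40))]
[0.5283 0.1587 0.117 ] [0.5228 0.257  0.117 ] [0.5255 0.2079 0.117 ] 0.09849287646009448 93.2285624889031
```

```bash

python3 -m handwheel '[{"grip":-1,"travel":[0,-0.2,0.5],"spin":0.3},{"grip":-1,"travel":[0,0,1],"spin":0},{"grip":-1,"travel":[0,0,1],"spin":0},{"grip":-1,"travel":[0,0,1],"spin":0},{"grip":-1,"travel":[0,0,1],"spin":0},{"grip":-1,"travel":[0,0,1],"spin":0},{"grip":-1,"travel":[0,0,0],"spin":0}]' 6
python3 -m handwheel '[{"grip":1,"travel":[0,0,0],"spin":0},{"grip":1,"travel":[0,0,0],"spin":0},{"grip":1,"travel":[0,0,0],"spin":0},{"grip":1,"travel":[0,0,0],"spin":0},{"grip":1,"travel":[0,0,0],"spin":0},{"grip":1,"travel":[0,0,0],"spin":0}]' 6
python3 - <<'E'
from h import *
im,c=cap('side'); print(proj(c,[.527,.208,.1]));x,y=map(int,proj(c,[.527,.208,.1]))
im2,c2=cap('scene');u,v=map(int,proj(c2,[.527,.208,.1]))
f=lambda i,x,y:cv2.resize(i[y-50:y+70,x-65:x+65,::-1],(390,360))
cv2.imwrite('pics/g1.png',np.hstack([f(im,x,y),f(im2,u,v)]))
E
```

```text
time_s: 6.6
tcp_pos: [0.5307, 0.2083, 0.0945]
eef_rot: [179.8, -0.2, -86.7]
contact_force: [-0.5, 0.2, -0.2]
gripper_width: 0.0878
gripper_force: 0.0
time_s: 7.35
tcp_pos: [0.5319, 0.2094, 0.0971]
eef_rot: [-180.0, 0.0, -86.7]
contact_force: [0.2, -0.7, -0.7]
gripper_width: 0.033
gripper_force: 0.0
[261.21260313 250.26776058]
```

View pics/g1.png

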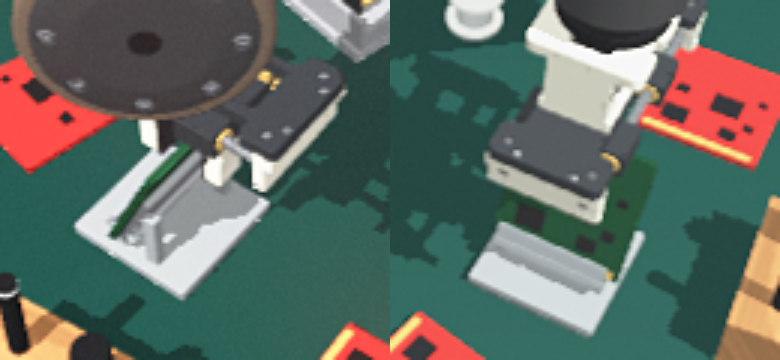

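The fingers straddle the board's top and are still closing, so I let them finish.

```bash

python3 -m handwheel '[{"grip":1,"travel":[0,0,0],"spin":0},{"grip":1,"travel":[0,0,0],"spin":0},{"grip":1,"travel":[0,0,0],"spin":0},{"grip":1,"travel":[0,0,0],"spin":0}]' 6
```

```text
time_s: 7.95
tcp_pos: [0.5324, 0.2095, 0.0972]
eef_rot: [-180.0, 0.0, -86.7]
contact_force: [4.4, 0.3, 0.2]
gripper_width: 0.0177
gripper_force: 5.3
```

```bash

python3 -m handwheel '[{"grip":1,"travel":[0,-0.05,0],"spin":0},{"grip":1,"travel":[0,0,0],"spin":0},{"grip":1,"travel":[0,0,0],"spin":0}]' 10
python3 -m handwheel '[{"grip":1,"travel":[0,0.06,-0.14],"spin":0},{"grip":1,"travel":[0,0.06,-0.14],"spin":0},{"grip":1,"travel":[0,0.06,-0.14],"spin":0},{"grip":1,"travel":[0,0.06,-0.14],"spin":0}]' 10
python3 -m handwheel '[{"grip":1,"travel":[0,0.06,-0.14],"spin":0},{"grip":1,"travel":[0,0.06,-0.14],"spin":0},{"grip":1,"travel":[0,0.06,-0.14],"spin":0},{"grip":1,"travel":[0,0.06,-0.14],"spin":0},{"grip":1,"travel":[0,0,0],"spin":0}]'
```

```text
time_s: 8.32
tcp_pos: [0.5332, 0.2095, 0.0974]
eef_rot: [-180.0, 0.0, -86.7]
contact_force: [-0.9, -1.2, 4.9]
gripper_width: 0.0171
gripper_force: 9.2
time_s: 8.82
tcp_pos: [0.5271, 0.2091, 0.1113]
eef_rot: [-180.0, 0.0, -86.7]
contact_force: [4.0, -0.0, -1.1]
gripper_width: 0.0173
gripper_force: 8.8
time_s: 9.45
tcp_pos: [0.5212, 0.2088, 0.1256]
eef_rot: [-180.0, 0.0, -86.7]
contact_force: [2.1, -0.3, 0.8]
gripper_width: 0.0172
gripper_force: 9.1
```

```bash

python3 -m handwheel '[{"grip":1,"travel":[0,0.06,-0.2],"spin":0},{"grip":1,"travel":[0,0.06,-0.2],"spin":0},{"grip":1,"travel":[0,0,-0.3],"spin":0},{"grip":1,"travel":[0,0,-0.4],"spin":0},{"grip":1,"travel":[0,0,-0.5],"spin":0},{"grip":1,"travel":[0,0,-0.5],"spin":0},{"grip":1,"travel":[0,0,0],"spin":0},{"grip":1,"travel":[0,0,0],"spin":0}]' 15
python3 - <<'E'
from h import *
im,c=cap('side'); x,y=map(int,proj(c,[.52,.208,.13]))
im2,c2=cap('scene');u,v=map(int,proj(c2,[.52,.208,.13]))
f=lambda i,x,y:cv2.resize(i[y-50:y+70,x-65:x+65,::-1],(390,360))
cv2.imwrite('pics/g2.png',np.hstack([f(im,x,y),f(im2,u,v)]))
E
```

```text
time_s: 10.45
tcp_pos: [0.5178, 0.2084, 0.1773]
eef_rot: [180.0, -0.0, -86.7]
contact_force: [-0.9, -0.2, -1.4]
gripper_width: 0.0056
gripper_force: 14.9
```

View pics/g2.png

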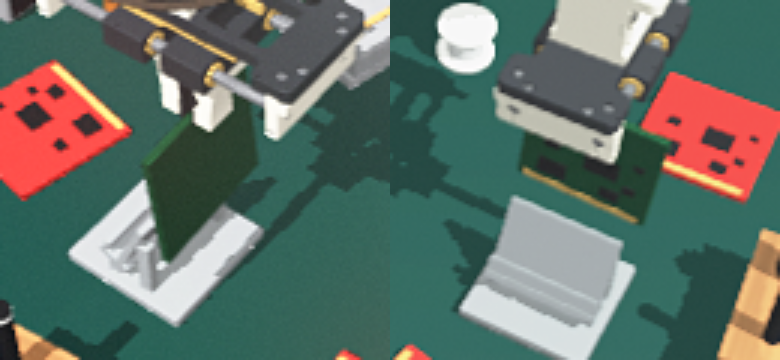

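```bash

python3 -m handwheel '[{"grip":1,"travel":[0.3,0,-0.3],"spin":0},{"grip":1,"travel":[0.6,-0.14,-0.3],"spin":0},{"grip":1,"travel":[0.93,-0.14,-0.2],"spin":0},{"grip":1,"travel":[0.93,-0.14,0],"spin":0},{"grip":1,"travel":[0.93,-0.14,0],"spin":0},{"grip":1,"travel":[0.93,-0.14,0],"spin":0},{"grip":1,"travel":[0.93,-0.14,0],"spin":0},{"grip":1,"travel":[0.93,-0.14,0],"spin":0}]' 35
python3 -m handwheel '[{"grip":1,"travel":[0.93,-0.14,0],"spin":0},{"grip":1,"travel":[0.93,-0.14,0],"spin":0},{"grip":1,"travel":[0.93,-0.14,0],"spin":0},{"grip":1,"travel":[0.93,-0.14,0],"spin":0},{"grip":1,"travel":[0.93,-0.14,0],"spin":0},{"grip":1,"travel":[0.93,-0.14,0],"spin":0},{"grip":1,"travel":[0,0,0],"spin":1},{"grip":1,"travel":[0,0,0],"spin":1}]' 35
python3 -m handwheel '[{"grip":1,"travel":[0,0,0],"spin":1},{"grip":1,"travel":[0,0,0],"spin":0},{"grip":1,"travel":[0,0,0],"spin":0}]' 35
python3 - <<'E'
from h import *
np.set_printoptions(precision=4,suppress=True)
im,c=cap('wrist','w2.png'); print('slot',proj(c,[.572,-.067,.014]))
for t in ('free_slot','short_board_a','reset_hole','power_button'):
  for d in models.find_in('wrist',t)[:3]: print(t,d['position'],d['p'],atz(c,d['position'],.057 if t[0]!='f' else .014))
im,c=cap('scene','s2.png');cv2.imwrite('pics/x.png',0*im)
for t in ('free_slot','reset_hole','power_button'):
  for d in models.find_in('scene',t)[:2]: print(t,d['position'],d['p'],atz(c,d['position'],.057 if t[0]!='f' else .014))
a=cv2.imread('pics/w2.png');b=cv2.resize(cv2.imread('pics/s2.png')[120:300,120:320],(667,600))
cv2.imwrite('pics/c2.png',cv2.resize(np.hstack([cv2.resize(a,(800,600)),b]),(800,327)))
E
```

```text
time_s: 11.55
tcp_pos: [0.5524, 0.0465, 0.1982]
eef_rot: [-180.0, 0.0, -86.7]
contact_force: [0.7, 0.1, -1.2]
gripper_width: 0.0051
gripper_force: 34.9
time_s: 12.55
tcp_pos: [0.581, -0.0913, 0.198]
eef_rot: [-180.0, -0.0, -96.9]
contact_force: [0.9, -0.1, -1.3]
gripper_width: 0.0049
gripper_force: 34.9
time_s: 12.92
tcp_pos: [0.5811, -0.0903, 0.1979]
eef_rot: [-180.0, 0.0, -101.6]
contact_force: [-0.3, 0.4, -1.0]
gripper_width: 0.005
gripper_force: 34.9
slot [296.1804 210.5816]
free_slot [296.6, 198.3] 0.6 [ 0.5693 -0.0789  0.014 ]
short_board_a [258.4, 199.9] 0.73 [ 0.6006 -0.0945  0.057 ]
short_board_a [214.9, 202.3] 0.64 [ 0.6368 -0.0998  0.057 ]
power_button [311.4, 98.4] 0.59 [ 0.5425 -0.1656  0.057 ]
free_slot [306.9, 168.6] 0.62 [0.363  0.0234 0.014 ]
reset_hole [194.1, 196.8] 0.57 [ 0.618  -0.1339  0.057 ]
reset_hole [414.8, 260.9] 0.57 [0.5136 0.3683 0.057 ]
power_button [199.9, 170.7] 0.46 [ 0.5443 -0.1733  0.057 ]
```

View pics/w2.png

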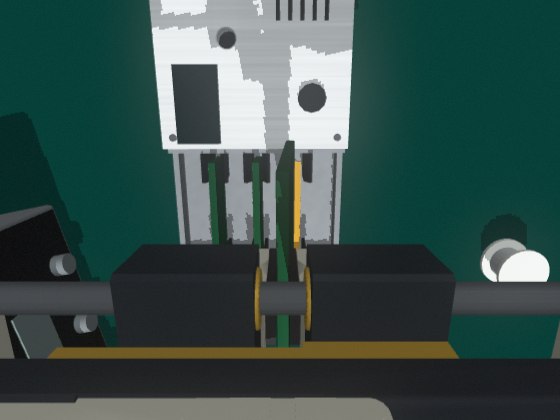

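The wrist view shows the held board above the bay. The free slot's yellow strip runs along column 297 (rows 162–240) and its right far guide is near (307,165). The short boards are at columns 215 and 258, the reset hole is at (227,38) and the power button is at (312,98).

```bash
python3 - <<'E'
from h import *
np.set_printoptions(precision=4,suppress=True)
c=viewer.calibration('wrist');c['W']=toolT()@np.array(c['T_tool_cam'])
A=lambda u,v,z:atz(c,(u,v),z)
r=A(227,38,.055);p=A(312,98,.061);q=(p-r)[:2]
print('reset',r,'pow',p,np.linalg.norm(q),'yaw',np.degrees(np.arctan2(q[1],q[0])-np.arctan2(43,-65)))
e1=A(163,150,.055);e2=A(347,150,.055);e=e2-e1;print('panel front edge',e1,e2,np.linalg.norm(e),np.degrees(np.arctan2(-e[1],-e[0])))
for t in (213,256.5,299.5): print('guide',A(t,165,.046))
s1=A(297.5,165,.014);s2=A(297.5,238,.014);e=s1-s2;print('strip',s1,s2,np.degrees(np.arctan2(e[1],e[0])))
yaw=np.radians(-11.6)
# controller coordinates about reset
for n,x in dict(g=A(299.5,165,.046),s1=s1,s2=s2,e1=e1,e2=e2,tcp=toolT()[:3,3]).items():
    d=(x-r)[:2];print(n,np.array([[np.cos(yaw),np.sin(yaw)],[-np.sin(yaw),np.cos(yaw)]])@d)
im=cv2.imread('pics/w2.png')
for v in (160,168,176):print(v,im[v,196:316].mean(1).astype(int))
# board end corners: plane tool-xz
T=toolT();n=T[:3,1]
for u,v in ((279,170),(289,142),(279,235)):
    o,d=ray(c,(u,v));t=((T[:3,3]-o)@n)/(d@n);print('board pt tool',np.linalg.inv(T)@np.append(o+t*d,1))
E
```

```text
reset [ 0.5965 -0.2203  0.055 ] pow [ 0.5423 -0.1651  0.061 ] 0.07739695006757541 yaw -12.004721000302032
panel front edge [ 0.6675 -0.1498  0.055 ] [ 0.5211 -0.1198  0.055 ] 0.14944079394198523 -11.584663739866148
guide [ 0.6328 -0.1289  0.046 ]
guide [ 0.5967 -0.1215  0.046 ]
guide [ 0.5611 -0.1142  0.046 ]
strip [ 0.5623 -0.1097  0.014 ] [ 0.5761 -0.0386  0.014 ] -100.9390076490607
g [-0.0561  0.0968]
s1 [-0.0557  0.1015]
s2 [-0.0566  0.1739]
e1 [0.0554 0.0833]
e2 [-0.094   0.0833]
tcp [-0.0413  0.1248]
160 [153 153 152 149 116  49  48  47  47  47  47  49  48  46  45  46  49  50
  50  49  49  49  51  50  50  50  49  51  53  55  55  54  84 154 155 156
 155 155 155 155 155 155 154 156 156 156 148  73  58  57  55  55  54  54
  54  55  52  52  56  56  56  55  54  55  53  54  54  55  53  53  55  58
  58  80 160 160 161 161 157 125 108 108 105  81  56  56  56  56  57  55
  56  56  57  58  57  54  54  58  80 122 126 150 150 150 146 107  73  52
  55  55  54  54  54  58  57  64 101 163 162 162]
168 [153 153 153 153 145  65  47  47  44  45  44  51  71  59  60  59  61  61
  61  47  47  46  4
[... 331 characters left out ...]
64 153  57  50
  52  51  54  52  52  55  57  65 112 162 163 163]
176 [152 152 153 152 149 116  45  46  46  44  44  43  49  59  59  60  60  61
  59  51  46  45  44  44  45  46  45  46  46  50  50  52  69 136 156 155
 155 155 155 156 157 157 157 157 157 157 153 119  52  51  49  47  47  49
  49  48  58  63  63  65  65  64  64  53  49  48  46  48  49  48  48  52
  53  69 136 161 162 160 157 122  53  53  54  54  53  51  53  52  55  53
  53  52  53  50  49  48  48  59 106 156 157 156 154 156 159 155  91  47
  50  50  50  49  50  54  54  69 134 159 159 159]
board pt tool [ 0.0689 -0.     -0.1316  1.    ]
board pt tool [ 0.0728 -0.     -0.1605  1.    ]
board pt tool [ 0.0654  0.     -0.1321  1.    ]
```

View pics/c2.png

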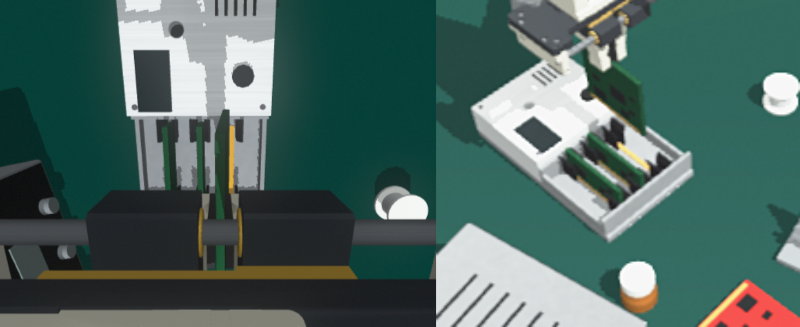

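```bash
python3 - <<'E'
from h import *
np.set_printoptions(precision=4,suppress=True)
c=viewer.calibration('wrist');T=toolT();c['W']=T@np.array(c['T_tool_cam'])
for x in(-.05,.05):
  for z in(-.02,.08): print('wrist',x,z,proj(c,(T@[x,0,z,1])[:3]))
T=np.eye(4);T[:3,:3]=R.from_euler('xyz',[180,0,-86.7],degrees=True).as_matrix();T[:3,3]=[.5178,.2084,.1773]
for n,pts in (('scene',[(523-390,167),(640-390,222),(668-390,143),(523-390,128)]),('side',[(165,262),(148,162),(258,160)])):
  c=viewer.calibration(n);c['W']=np.array(c['T']);u,v=map(int,proj(c,[.52,.208,.13]))
  for a,b in pts:
    o,d=ray(c,(u-65+a/3,v-50+b/3));m=T[:3,1];t=((T[:3,3]-o)@m)/(d@m);print(n,(a,b),(np.linalg.inv(T)@np.append(o+t*d,1))[:3])
E
```

```text
wrist -0.05 -0.02 [281.654  396.9236]
wrist -0.05 0.08 [281.9259 288.8777]
wrist 0.05 -0.02 [281.8205 173.043 ]
wrist 0.05 0.08 [282.0539 146.8916]
scene (133, 167) [0.0456 0.     0.0932]
scene (250, 222) [-0.0473  0.      0.1005]
scene (278, 143) [-0.0532  0.      0.0087]
scene (133, 128) [0.0495 0.     0.0515]
side (165, 262) [-0.04    0.      0.1178]
side (148, 162) [-0.0477  0.      0.0093]
side (258, 160) [0.0648 0.     0.1131]
```

```bash

python3 -m handwheel '[{"grip":1,"travel":[-0.36,0.2,0],"spin":0},{"grip":1,"travel":[-0.36,0.2,0.3],"spin":0},{"grip":1,"travel":[0,0,0.7],"spin":0},{"grip":1,"travel":[0,0,0.5],"spin":0},{"grip":1,"travel":[0,0,0.2],"spin":0},{"grip":1,"travel":[0,0,0],"spin":0}]' 35
python3 - <<'E'
from h import *
np.set_printoptions(precision=4,suppress=True)
im,c=cap('wrist','w3.png');print(st()['tcp_pos'])
i2,c2=cap('side');u,v=map(int,proj(c2,[.57,-.07,.08]));i3,c3=cap('scene');a,b=map(int,proj(c3,[.57,-.07,.08]))
L=cv2.resize(im[120:270,180:360,::-1],(400,333));M=cv2.resize(i2[v-50:v+50,u-60:u+60,::-1],(400,333));N=cv2.resize(i3[b-50:b+50,a-60:a+60,::-1],(320,267))
print(u,v,a,b)
cv2.imwrite('pics/c3.png',np.vstack([np.hstack([L,M]),np.hstack([N,np.zeros((267,480,3),np.uint8)])]))
E
```

```text
time_s: 14.12
tcp_pos: [0.5749, -0.0701, 0.1548]
eef_rot: [180.0, -0.0, -101.7]
contact_force: [-0.3, 0.1, -1.3]
gripper_width: 0.0051
gripper_force: 34.9
[ 0.5752 -0.0701  0.1552]
325 176 228 188
```

View pics/c3.png

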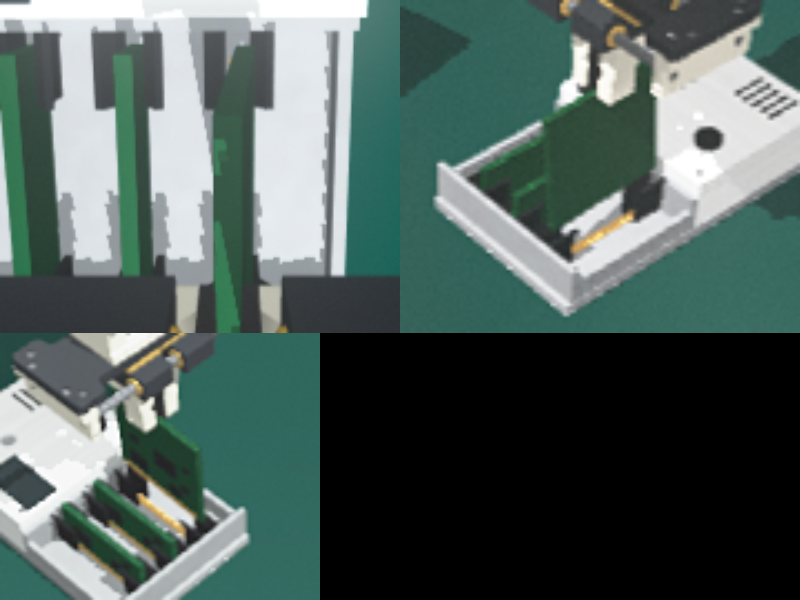

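The board's bottom edge sits within about 2 mm of the free slot's centre line and just above its guides: wrist crop guides 205–273, board 235–254. I check the fit along the slot, then descend in steps.

```bash
python3 - <<'E'
from h import *
np.set_printoptions(precision=4,suppress=True)
T=toolT();yaw=np.radians(-11.6);Ri=np.array([[np.cos(yaw),np.sin(yaw)],[-np.sin(yaw),np.cos(yaw)]]);r=np.array([.5965,-.2203])
for n,(a,b,w),pts in (('scene',(228,188,2.667),[(125,122),(205,187),(200,115)]),('side',(325,176,3.333),[(150,228),(145,125),(258,165)])):
  c=viewer.calibration(n);c['W']=np.array(c['T'])
  for x,y in pts:
    o,d=ray(c,(a-60+x/w,b-50+y/w));m=T[:3,1];t=((T[:3,3]-o)@m)/(d@m);P=o+t*d
    print(n,(np.linalg.inv(T)@np.append(P,1))[:3],'ctrl',Ri@(P[:2]-r),P[2])
E
python3 -m handwheel '[{"grip":1,"travel":[0,-0.04,0.2],"spin":0},{"grip":1,"travel":[0,0,0.2],"spin":0},{"grip":1,"travel":[0,0,0.2],"spin":0},{"grip":1,"travel":[0,0,0],"spin":0}]' 20
```

```text
scene [0.0415 0.     0.0877] ctrl [-0.0508  0.1013] 0.0679069769672126
scene [-0.0583 -0.      0.0935] ctrl [-0.0507  0.2011] 0.06207594474054401
scene [-0.058  -0.      0.0039] ctrl [-0.0508  0.2009] 0.15172712266797772
side [-0.0414  0.      0.1117] ctrl [-0.0507  0.1843] 0.0438485575398494
side [-0.05    0.      0.0119] ctrl [-0.0508  0.1928] 0.14369789991432125
side [0.0647 0.     0.1112] ctrl [-0.0508  0.0782] 0.04438574929513661
time_s: 14.78
tcp_pos: [0.5756, -0.0704, 0.1394]
eef_rot: [179.9, -0.0, -101.7]
contact_force: [-0.2, 0.4, -1.2]
gripper_width: 0.0057
gripper_force: 19.9
```

```bash

python3 -m handwheel '[{"grip":1,"travel":[0,0,0.16],"spin":0},{"grip":1,"travel":[0,0,0.16],"spin":0},{"grip":1,"travel":[0,0,0],"spin":0}]' 20
python3 -m handwheel '[{"grip":1,"travel":[0,0,0.16],"spin":0},{"grip":1,"travel":[0,0,0.16],"spin":0},{"grip":1,"travel":[0,0,0],"spin":0}]' 15
```

```text
time_s: 15.15
tcp_pos: [0.5757, -0.0704, 0.1316]
eef_rot: [180.0, -0.0, -101.7]
contact_force: [-1.2, 0.4, -1.9]
gripper_width: 0.0054
gripper_force: 19.9
time_s: 15.52
tcp_pos: [0.5757, -0.0704, 0.1236]
eef_rot: [180.0, -0.0, -101.7]
contact_force: [0.1, 0.3, -0.8]
gripper_width: 0.0055
gripper_force: 14.9
```

```bash

python3 -m handwheel '[{"grip":1,"travel":[0,0,0.12],"spin":0},{"grip":1,"travel":[0,0,0.12],"spin":0},{"grip":1,"travel":[0,0,0],"spin":0}]' 12
python3 -m handwheel '[{"grip":1,"travel":[0,0,0.12],"spin":0},{"grip":1,"travel":[0,0,0.12],"spin":0},{"grip":1,"travel":[0,0,0],"spin":0}]' 12
```

```text
time_s: 15.9
tcp_pos: [0.5776, -0.0713, 0.1201]
eef_rot: [-179.8, -0.1, -101.6]
contact_force: [-1.5, -4.9, 10.1]
gripper_width: 0.0054
gripper_force: 12.2
time_s: 16.27
tcp_pos: [0.5784, -0.0718, 0.1155]
eef_rot: [-179.7, -0.1, -101.6]
contact_force: [-1.6, -6.7, 16.4]
gripper_width: 0.0056
gripper_force: 12.4
```

```bash

python3 -m handwheel '[{"grip":0.55,"travel":[0,0,0],"spin":0},{"grip":0.55,"travel":[0,0,0],"spin":0},{"grip":0.55,"travel":[0,0,0],"spin":0},{"grip":0.55,"travel":[0,0,0],"spin":0}]' 12
python3 - <<'E'
from h import *
im,c=cap('wrist','w3.png');print(st()['tcp_pos'])
i2,c2=cap('side');u,v=map(int,proj(c2,[.57,-.07,.08]));i3,c3=cap('scene');a,b=map(int,proj(c3,[.57,-.07,.08]))
L=cv2.resize(im[120:270,180:360,::-1],(320,267));M=cv2.resize(i2[v-50:v+50,u-60:u+60,::-1],(400,333));N=cv2.resize(i3[b-50:b+50,a-60:a+60,::-1],(400,333))
cv2.imwrite('pics/c4.png',np.vstack([np.hstack([M,N]),np.hstack([L,np.zeros((267,480,3),np.uint8)])]))
E
```

```text
time_s: 16.77
tcp_pos: [0.5759, -0.0702, 0.1117]
eef_rot: [180.0, -0.0, -101.7]
contact_force: [-0.4, -0.3, 0.9]
gripper_width: 0.0195
gripper_force: 0.0
[ 0.57590188 -0.07023592  0.11177368]
```

View pics/c4.png

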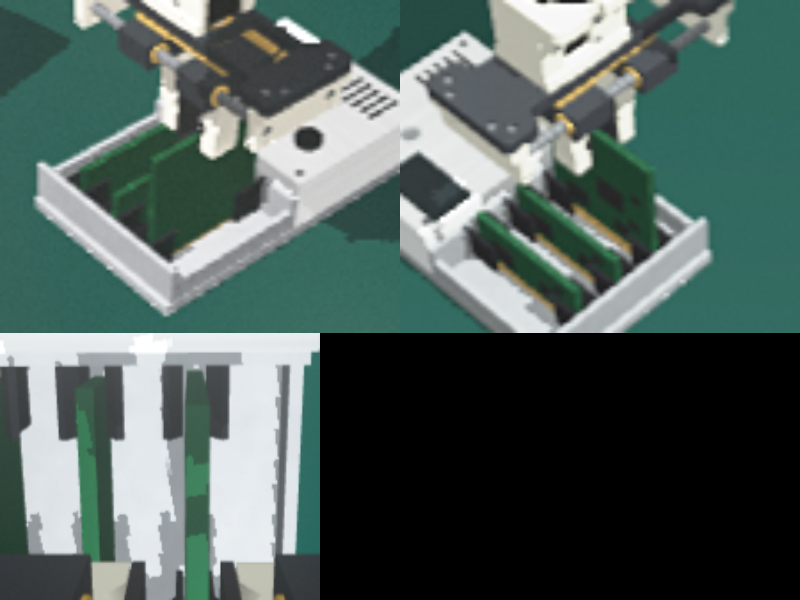

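The board stands in the free slot between its guides. I raise, close the fingers and press lightly on its top edge to seat it and measure the height.

```bash

python3 -m handwheel '[{"grip":0.55,"travel":[0,0,-0.5],"spin":0},{"grip":0.55,"travel":[0,0,-0.7],"spin":0},{"grip":1,"travel":[0,0,0],"spin":0},{"grip":1,"travel":[0,0,0],"spin":0},{"grip":1,"travel":[0,0,0],"spin":0}]' 12
python3 -m handwheel '[{"grip":1,"travel":[0,0,0.3],"spin":0},{"grip":1,"travel":[0,0,0.2],"spin":0},{"grip":1,"travel":[0,0,0.1],"spin":0},{"grip":1,"travel":[0,0,0.1],"spin":0},{"grip":1,"travel":[0,0,0],"spin":0}]' 12
```

```text
time_s: 17.55
tcp_pos: [0.5756, -0.0704, 0.1416]
eef_rot: [180.0, -0.0, -101.7]
contact_force: [-0.5, 0.2, -0.1]
gripper_width: 0.0009
gripper_force: 0.0
time_s: 18.18
tcp_pos: [0.5759, -0.0703, 0.1244]
eef_rot: [180.0, -0.0, -101.7]
contact_force: [-0.3, 0.0, -0.7]
gripper_width: 0.0006
gripper_force: 0.0
```

```bash

python3 -m handwheel '[{"grip":1,"travel":[0,0,0.08],"spin":0},{"grip":1,"travel":[0,0,0.08],"spin":0},{"grip":1,"travel":[0,0,0],"spin":0}]' 12
python3 -m handwheel '[{"grip":1,"travel":[0,0,0.08],"spin":0},{"grip":1,"travel":[0,0,0.08],"spin":0},{"grip":1,"travel":[0,0,0],"spin":0}]' 12
```

```text
time_s: 18.55
tcp_pos: [0.5776, -0.0705, 0.1222]
eef_rot: [-179.8, 0.0, -101.6]
contact_force: [-0.2, -1.0, 7.9]
gripper_width: 0.0005
gripper_force: 4.0
time_s: 18.92
tcp_pos: [0.5809, -0.071, 0.1217]
eef_rot: [-179.4, 0.0, -101.5]
contact_force: [0.8, -2.6, 23.6]
gripper_width: 0.0003
gripper_force: 11.9
```

The tip stopped at a TCP height of 0.1217 m, so the board's top is at 114 mm, which means fully down. Next is the stylus.

```bash

python3 -m handwheel '[{"grip":1,"travel":[0,0,-0.5],"spin":0},{"grip":1,"travel":[0,0,-1],"spin":0},{"grip":0.2,"travel":[0,0,-1],"spin":0},{"grip":0.2,"travel":[-0.2,0,-1],"spin":0},{"grip":0.2,"travel":[-0.6,0.28,-0.5],"spin":0},{"grip":0.2,"travel":[-0.94,0.28,0],"spin":0},{"grip":0.2,"travel":[-0.94,0.28,0],"spin":0},{"grip":0.2,"travel":[-0.94,0.28,0],"spin":0}]' 12
python3 -m handwheel '[{"grip":0.2,"travel":[-0.94,0.28,0],"spin":0},{"grip":0.2,"travel":[-0.94,0.28,0],"spin":0},{"grip":0.2,"travel":[-0.94,0.28,0],"spin":0},{"grip":0.2,"travel":[-0.94,0.28,0],"spin":0},{"grip":0.2,"travel":[-0.94,0.28,0],"spin":0},{"grip":0.2,"travel":[-0.94,0.28,0],"spin":0},{"grip":0.2,"travel":[-0.94,0.28,0],"spin":0},{"grip":0.2,"travel":[-0.94,0.28,0],"spin":0}]'
python3 -m handwheel '[{"grip":0.2,"travel":[-0.94,0.28,0],"spin":0},{"grip":0.2,"travel":[-0.94,0.28,0],"spin":0},{"grip":0.2,"travel":[-0.94,0.28,0],"spin":0},{"grip":0.2,"travel":[-0.94,0.28,0],"spin":0},{"grip":0.2,"travel":[-0.94,0.28,0],"spin":0},{"grip":0.2,"travel":[0,0,0],"spin":1},{"grip":0.2,"travel":[0,0,0],"spin":1},{"grip":0.2,"travel":[0,0,0],"spin":1}]'
python3 -m handwheel '[{"grip":0.2,"travel":[0,0,0],"spin":1},{"grip":0.2,"travel":[0,0,0],"spin":1},{"grip":0.2,"travel":[0,0,0],"spin":0.6},{"grip":0.2,"travel":[0,0,0],"spin":0},{"grip":0.2,"travel":[0,0,0],"spin":0}]'
python3 - <<'E'
from h import *
np.set_printoptions(precision=4,suppress=True)
im,c=cap('wrist','w4.png')
print('exp',proj(c,[.538,.371,.12]),proj(c,[.538,.371,.05]),proj(c,[.477,.359,.095]))
for t,z in (('stylus_mid',.085),('driver',.095),('tool_block',.05)):
  for d in models.find_in('wrist',t)[:3]: print(t,d['position'],d['p'],atz(c,d['position'],z))
g=cv2.cvtColor(im,cv2.COLOR_RGB2GRAY);print(c['W'][:3,3])
E
```

```text
time_s: 19.92
tcp_pos: [0.566, 0.0254, 0.216]
eef_rot: [179.9, -0.0, -101.7]
contact_force: [-0.0, -0.4, 0.8]
gripper_width: 0.0346
gripper_force: 0.0
time_s: 20.92
tcp_pos: [0.5491, 0.2208, 0.216]
eef_rot: [179.9, -0.0, -101.7]
contact_force: [0.9, 0.1, -0.7]
gripper_width: 0.035
gripper_force: 0.0
time_s: 21.92
tcp_pos: [0.5395, 0.3425, 0.2164]
eef_rot: [180.0, -0.0, -116.8]
contact_force: [-0.7, -1.0, 0.1]
gripper_width: 0.0353
gripper_force: 0.0
time_s: 22.55
tcp_pos: [0.5395, 0.3419, 0.2165]
eef_rot: [180.0, -0.0, -129.6]
contact_force: [-0.1, -0.7, -0.2]
gripper_width: 0.0348
gripper_force: 0.0
exp [308.9081 243.0729] [303.5065 216.1547] [359.2315 172.5856]
stylus_mid [311.0, 230.7] 0.59 [0.5362 0.3755 0.085 ]
driver [355.4, 171.3] 0.81 [0.4787 0.3563 0.095 ]
tool_block [323.0, 188.0] 0.66 [0.5078 0.3615 0.05  ]
[0.4935 0.2865 0.3673]
```

```bash
python3 - <<'E'
from h import *
np.set_printoptions(precision=4,suppress=True)
c=viewer.calibration('wrist');c['W']=toolT()@np.array(c['T_tool_cam'])
im=cv2.imread('pics/w4.png');g=cv2.cvtColor(im,cv2.COLOR_BGR2GRAY)
for v in range(196,262,4):
  print(v,''.join('%4d'%x for x in g[v,284:340:2]))
E
```

```text
196  160 153 152 153 156 157 154 154 199 213 219 222 221 222 223 222 222 223 224 222 223 225 228 228 227 225 225 225
200  171 153 157 157 155 155 155 159 158 171 221 222 222 223 223 223 223 222 223 224 227 228 227 226 225 226 225 224
204  211 211 155 156 154 159 159 159 165 170 171 216 223 225 222 221 223 225 227 228 227 226 226 226 226 225 226 227
208  209 208 208 207 158 156 158 167 156 107 101 115 164 221 223 225 227 228 228 226 226 226 225 224 227 228 229 229
212  210 212 213 211 210 180 166  70  71  76  74  73  75 113 228 228 227 227 226 226 225 225 227 229 230 230 230 230
216  213 212 210 209 218 225 214  72  72  73  76  74  75  75 168 227 227 227 226 225 227 228 230 230 230 229 226 222
220  212 211 214 220 224 223 218  71  72  73  72  74  74  74  84 227 226 225 226 228 230 230 229 230 227 221 221 223
224  214 216 215 222 223 221 221  69  70  73  74  74  74  74  74 135 228 228 230 230 231 230 228 223 222 223 224 210
228  215 213 219 221 221 224 227 142  70  71  73  78  94  87  72  72 225 230 232 230 227 223 222 223 224 210 114 113
232  212 216 220 223 227 229 229 216  77 183 12
[... 188 characters left out ...]
40  125 224 229 229 229 228 227 228  93  88  90  90  91  92  93  94  96 149 226 188 111 111 111 112 111 110 110 110
244  106 107 110 220 227 226 228 229 187  88  88  89  90  93  95  97  99 149 110 110 111 110 110 110 109 109 109 110
248  105 105 105 106 107 181 229 231 232 230 175  98  89  92 125 129 109 109  98  87  89  88 111 150 149 150 150 150
252  104 106 105 107 105 105 107 147 225 225 223 225 227 188 108 108 109 108  76  75  74  75  84 195 223 223 224 223
256  104 105 104 105 104 105 104 106 107 115 220 190 107 106 106 107 108 106  73  70  72  73  73 119 218 223 223 223
260  102 103 104 103 105 103 104 104 105 104 105 104 106 105 105 106 105 103  66  64  73  72  72  73 162 216 223 223
```

```bash
python3 - <<'E'
from h import *
np.set_printoptions(precision=4,suppress=True)
T=toolT();c=viewer.calibration('wrist');c['W']=T@np.array(c['T_tool_cam'])
for px,z in (((308.7,240.3),.12),((303.5,215.5),.05)):
  p=atz(c,px,z);print(p,(np.linalg.inv(T)@np.append(p,1))[:3]/.025)
E
```

```text
[0.5368 0.3689 0.12  ] [-0.7717  0.7794  3.8625]
[0.5377 0.3702 0.05  ] [-0.8331  0.7866  6.6625]
```

```bash

python3 -m handwheel '[{"grip":0.2,"travel":[-0.8,0.78,0],"spin":0},{"grip":0.2,"travel":[0,0,1],"spin":0},{"grip":0.2,"travel":[0,0,1],"spin":0},{"grip":0.2,"travel":[0,0,1],"spin":0},{"grip":0.2,"travel":[0,0,1],"spin":0},{"grip":0.2,"travel":[0,0,0.7],"spin":0},{"grip":0.2,"travel":[0,0,0.4],"spin":0},{"grip":0.2,"travel":[0,0,0],"spin":0}]' 10
python3 -m handwheel '[{"grip":1,"travel":[0,0,0],"spin":0},{"grip":1,"travel":[0,0,0],"spin":0},{"grip":1,"travel":[0,0,0],"spin":0},{"grip":1,"travel":[0,0,0],"spin":0},{"grip":1,"travel":[0,0,0],"spin":0}]' 10
python3 -m handwheel '[{"grip":1,"travel":[0,0,0],"spin":0},{"grip":1,"travel":[0,0,0],"spin":0},{"grip":1,"travel":[0,0,0],"spin":0}]' 40
```

```text
time_s: 23.75
tcp_pos: [0.5372, 0.3695, 0.0886]
eef_rot: [-180.0, -0.1, -129.7]
contact_force: [1.0, -0.6, -0.1]
gripper_width: 0.0348
gripper_force: 0.0
time_s: 24.38
tcp_pos: [0.5376, 0.3696, 0.0898]
eef_rot: [-180.0, 0.1, -129.7]
contact_force: [-0.8, 1.3, 4.6]
gripper_width: 0.0137
gripper_force: 10.0
time_s: 24.75
tcp_pos: [0.5376, 0.3696, 0.0898]
eef_rot: [-180.0, 0.1, -129.7]
contact_force: [-0.8, -0.6, 5.1]
gripper_width: 0.0134
gripper_force: 40.0
```

```bash

python3 -m handwheel '[{"grip":1,"travel":[0,0,-0.4],"spin":0},{"grip":1,"travel":[0,0,-0.8],"spin":0},{"grip":1,"travel":[0,0,-1],"spin":0},{"grip":1,"travel":[0,0,-1],"spin":0},{"grip":1,"travel":[0,0,-1],"spin":0},{"grip":1,"travel":[0,0,-0.8],"spin":0},{"grip":1,"travel":[0,0,-0.4],"spin":0},{"grip":1,"travel":[0,0,0],"spin":0}]' 40
python3 -m handwheel '[{"grip":1,"travel":[0.49,-0.5,0],"spin":0},{"grip":1,"travel":[0.98,-0.99,0],"spin":0},{"grip":1,"travel":[0.98,-0.99,0],"spin":0},{"grip":1,"travel":[0.98,-0.99,0],"spin":0},{"grip":1,"travel":[0.98,-0.99,0],"spin":0},{"grip":1,"travel":[0.98,-0.99,0],"spin":0},{"grip":1,"travel":[0.98,-0.99,0],"spin":0},{"grip":1,"travel":[0.98,-0.99,0],"spin":0}]'
python3 -m handwheel '[{"grip":1,"travel":[0.98,-0.99,0],"spin":0},{"grip":1,"travel":[0.98,-0.99,0],"spin":0},{"grip":1,"travel":[0.98,-0.99,0],"spin":0},{"grip":1,"travel":[0.98,-0.99,0],"spin":0},{"grip":1,"travel":[0.98,-0.99,0],"spin":0},{"grip":1,"travel":[0.98,-0.99,0],"spin":0},{"grip":1,"travel":[0.98,-0.99,0],"spin":0},{"grip":1,"travel":[0.98,-0.99,0],"spin":0}]'
python3 -m handwheel '[{"grip":1,"travel":[0.98,-0.99,0],"spin":0},{"grip":1,"travel":[0.49,-0.5,0],"spin":0},{"grip":1,"travel":[0,0,0],"spin":0},{"grip":1,"travel":[0,0,0],"spin":0}]'
python3 - <<'E'
from h import *
np.set_printoptions(precision=4,suppress=True)
im,c=cap('wrist','w5.png');T=toolT();print(T[:3,3])
print('hole exp',proj(c,[.5965,-.2203,.055]),'point exp',proj(c,(T@[0,0,.084,1])[:3]),'mid',proj(c,(T@[0,0,.004,1])[:3]))
for t in ('reset_hole','power_button','stylus_mid'):
  for d in models.find_in('wrist',t)[:3]: print(t,d['position'],d['p'])
g=cv2.cvtColor(im,cv2.COLOR_RGB2GRAY)
u,v=map(int,proj(c,[.5965,-.2203,.055]))
for r in range(v-40,v+56,4): print(r,''.join('%4d'%x for x in g[r,u-40:u+40:3]))
E
```

```text
time_s: 25.75
tcp_pos: [0.5373, 0.3695, 0.2245]
eef_rot: [180.0, 0.0, -129.7]
contact_force: [-0.5, 0.1, -0.9]
gripper_width: 0.0135
gripper_force: 40.0
time_s: 26.75
tcp_pos: [0.5622, 0.1073, 0.2231]
eef_rot: [180.0, -0.1, -129.7]
contact_force: [0.9, -0.0, -1.3]
gripper_width: 0.0131
gripper_force: 40.0
time_s: 27.75
tcp_pos: [0.5892, -0.1696, 0.223]
eef_rot: [179.9, -0.1, -129.7]
contact_force: [0.6, 0.3, -0.5]
gripper_width: 0.0135
gripper_force: 40.0
time_s: 28.25
tcp_pos: [0.5951, -0.2196, 0.2237]
eef_rot: [180.0, -0.0, -129.7]
contact_force: [-0.2, -0.8, -1.0]
gripper_width: 0.0131
gripper_force: 40.0
[ 0.5953 -0.2193  0.2239]
hole exp [280.4281 193.2946] point exp [282.1738 220.706 ] mid [282.1147 270.9035]
reset_hole [311.4, 184.6] 0.57
power_button [365.7, 202.2] 0.78
power_button [286.6, 260.2] 0.19
stylus_mid [287.8, 260.7] 0.91
153  235 235 235 238 235 235 237 239 237 235 237 236 235 236 235 238 237 234 233 234 233 233  77 223 234 230  76
157  237 238 233 238 238 239 236 236 236 236 236 236 235 240 236 233 234 234 233 234 235 233 228  78 235 236 184
161  236 239 239 237 
[... 1764 characters left out ...]
41 241 239 240 241 243
225  235 236 236 237 238 239 237 126  71  71  70  71  73 112 124 117 231 240 240 241 238 238 240 241 242 239 241
229  235 237 238 239 207  66  67  67  69  70  69  69  70 114 122 115  73 240 237 239 240 241 239 240 241 240 240
233  239 237 233 175  64  66  67  67  67  68  68  68  67  61  62  63  68  95 240 239 237 239 239 238 240 242 242
237  233 235 237 238  94  64  63  65  64  65  65  59  60  58  60  61  62  60 156 238 238 238 241 240 242 242 242
241  226 238 238 237 237  62  62  62  64  62  64  56  57  57  57  57  58  60  59 227 240 241 240 241 242 242 238
245   52 189 236 237 236 234  60  61  60  62  56  52  53  56  53  55  56  56  58  68 240 241 242 238 238 241 244
```

The reset hole shows at (281,194) and the stylus point at about (281,217), both where predicted. I shift 1.5 mm and descend.

```bash

python3 -m handwheel '[{"grip":1,"travel":[0,-0.06,0.6],"spin":0},{"grip":1,"travel":[0,0,0.9],"spin":0},{"grip":1,"travel":[0,0,0.7],"spin":0},{"grip":1,"travel":[0,0,0.4],"spin":0},{"grip":1,"travel":[0,0,0.2],"spin":0},{"grip":1,"travel":[0,0,0],"spin":0},{"grip":1,"travel":[0,0,0],"spin":0}]' 50
python3 - <<'E'
from h import *
np.set_printoptions(precision=4,suppress=True)
im,c=cap('wrist','w6.png');T=toolT();print(T[:3,3])
cv2.imwrite('pics/w6c.png',cv2.resize(im[100:320,150:430,::-1],(764,600)))
E
```

```text
time_s: 29.32
tcp_pos: [0.5971, -0.221, 0.1547]
eef_rot: [-179.9, 0.0, -129.7]
contact_force: [0.8, 0.5, -0.3]
gripper_width: 0.0131
gripper_force: 50.0
[ 0.5971 -0.221   0.1548]
```

View pics/w6c.png

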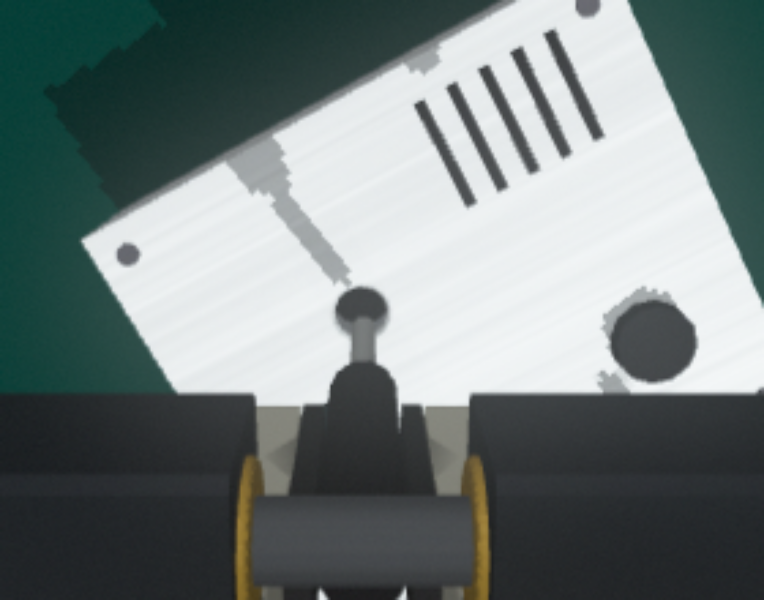

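The stylus point is at crop (364,322), just above the hole at crop (361,310). I check the offset, then press in steps.

```bash
python3 - <<'E'
from h import *
np.set_printoptions(precision=4,suppress=True)
T=toolT();c=viewer.calibration('wrist');c['W']=T@np.array(c['T_tool_cam'])
print((np.linalg.inv(T)@np.append(atz(c,(282.3,213.7),.055),1))[:3]/.025, proj(c,(T@[0,0,.084,1])[:3]),proj(c,(T@[-.003,0,.084,1])[:3]))
E
python3 -m handwheel '[{"grip":1,"travel":[0,0,0.4],"spin":0},{"grip":1,"travel":[0,0,0.4],"spin":0},{"grip":1,"travel":[0,0,0.2],"spin":0},{"grip":1,"travel":[0,0,0],"spin":0},{"grip":1,"travel":[0,0,0],"spin":0}]' 60
```

```text
[0.003  0.0036 3.99  ] [282.1605 220.1488] [282.1562 224.3201]
time_s: 30.0
tcp_pos: [0.5969, -0.221, 0.1292]
eef_rot: [-180.0, -0.0, -129.7]
contact_force: [-0.5, 0.6, -0.5]
gripper_width: 0.0129
gripper_force: 60.0
```

```bash

python3 -m handwheel '[{"grip":1,"travel":[0,0,0.15],"spin":0},{"grip":1,"travel":[0,0,0.15],"spin":0},{"grip":1,"travel":[0,0,0],"spin":0}]' 60
python3 -m handwheel '[{"grip":1,"travel":[0,0,0.1],"spin":0},{"grip":1,"travel":[0,0,0.1],"spin":0},{"grip":1,"travel":[0,0,0],"spin":0}]' 60
python3 -m handwheel '[{"grip":1,"travel":[0,0,0.08],"spin":0},{"grip":1,"travel":[0,0,0],"spin":0},{"grip":1,"travel":[0,0,0],"spin":0}]' 60
```

```text
time_s: 30.38
tcp_pos: [0.5968, -0.2209, 0.1215]
eef_rot: [-180.0, 0.0, -129.7]
contact_force: [0.6, 0.2, 2.1]
gripper_width: 0.0129
gripper_force: 60.0
time_s: 30.75
tcp_pos: [0.5969, -0.2209, 0.1168]
eef_rot: [-180.0, 0.0, -129.7]
contact_force: [0.0, 1.4, 4.3]
gripper_width: 0.0131
gripper_force: 60.0
time_s: 31.12
tcp_pos: [0.5973, -0.2212, 0.1163]
eef_rot: [-179.9, 0.0, -129.6]
contact_force: [-2.8, 1.0, 12.4]
gripper_width: 0.013
gripper_force: 60.0
```

```bash

python3 -m handwheel '[{"grip":1,"travel":[0,0,0.02],"spin":0},{"grip":1,"travel":[0,0,0],"spin":0},{"grip":1,"travel":[0,0,0],"spin":0},{"grip":1,"travel":[0,0,0],"spin":0}]' 60 && python3 -c "
from plant import close_job
print(close_job())"
```

```text
time_s: 31.62
tcp_pos: [0.5973, -0.2212, 0.1162]
eef_rot: [-179.9, 0.0, -129.6]
contact_force: [-3.4, 2.1, 14.9]
gripper_width: 0.013
gripper_force: 60.0
the job is handed in; nothing more can be done
None
```

I handed the job in at 31.6 s: the board is seated in the free slot and released, and the gripped stylus holds the reset button at its hard stop with about 15 N; the judge's verdict was not shown.

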